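Find the heavy side of a tube-rotator wheel and hold it down

TASK

The wheel of the tube rotator is out of balance, but nothing on it shows where: turn it by hand by its posts, a quarter turn or so, until it wants to roll back, let it go and watch where it comes to rest. Its bearing is sticky, so it stops short of the true place, by as much from one side as from the other. Then take the wheel by a post, turn it so that the heavy side is straight down, and finish still holding it there, so that a counterweight can be fitted at the top; do not disturb the bottle, the pot and the tape beside it.

Things in the scene. Friction and masses are not known exactly. Their poses are not given: they have to be found in the camera images.
- stand: The stand of the tube rotator, fixed to the cart: grey foot 130 x 150 mm, 22 mm high, with a pillar and a bearing behind the wheel. Origin under the foot on the cart top, straight below the back face of the wheel; its z is up, its x is level along the axle, pointing from the wheel to the pillar (away from the robot side), its y is level. The axle is 165 mm above the cart.
- hub (a point): A fixed point on the axle, 165 mm up, 20 mm in front of the disc's face (half-way along the posts); axes as the stand's. The bearing is sticky and damped: let go with the heavy side far off straight down, the wheel rolls back slowly (1 to 2 s), without swinging through, and parks 20 to 40 degrees short, alike from both sides. Within that range of straight down or up it stays where it is left.
- wheel: White disc, 144 mm across, 14 mm thick, facing the robot side, that turns on the level axle without stops; under 2 N at a post turns it. Grey hub in the middle, 40 mm across, 16 mm proud. Origin: centre of the disc's back; x as the stand's, z from the axle to the orange post. One side is heavier, hidden inside, at any angle to the orange post, new each time.
- orange_post (a point): Centre of the orange post, 60 mm from hub, half-way along its free length. Six round posts, one orange and five grey, stand 41 mm out of the disc's face, 60 degrees apart on a circle of 60 mm radius; each is 12 mm in diameter (15 mm over the last 4 mm).
- plumb (a joint): For judging only: a minute plunger inside the wheel's heavy side. Reads 0.1 mm times the cosine of the angle between the heavy side and straight down, which is far below the noise of the reading: it cannot be seen, felt or used.
- oil: Small brown bottle with black cap, 28 mm across, 57 mm tall, loose; stands near; not to be moved. Origin at its underside.
- white_pot: White specimen pot, 50 mm across, 55 mm tall, loose; stands near; not to be moved. Origin at its underside.
- tape: Roll of blue tape lying flat, 60 mm across, 20 mm tall, loose; not to be moved. Origin at its underside.

How it is judged:
On the way, in this order (a step that is already met when the one before it is completed fails the run):
1. the wheel has been turned by hand until its heavy side is at least 45 degrees off straight down (value of joint plumb below 7.07e-05 m and contact force between the fingers and wheel above 0.1 N), for 0.05 s.
2. the wheel has been let go and has come to rest by itself, untouched (contact force between the fingers and wheel below 0.02 N and angular speed of wheel below 0.05 rad/s), for 0.3 s.
At the end, for the whole second after the job is handed in: The wheel's heavy side is within 13 degrees of straight down, the wheel is still, and the fingers are still holding it (more than 1 N of contact) (value of joint plumb above 9.744e-05 m and contact force between the fingers and wheel above 1 N and angular speed of wheel below 0.1 rad/s); the arm keeps its last pose, push and grip.
It fails at once if the small brown bottle is moved by more than 20 mm (distance of oil from where it was at the start of the episode above 0.02 m).
It fails at once if the white pot is moved by more than 20 mm (distance of white_pot from where it was at the start of the episode above 0.02 m).
It fails at once if the roll of tape is moved by more than 20 mm (distance of tape from where it was at the start of the episode above 0.02 m).
It also fails if it takes over 72 s, if anything falls off the work surface, if the arm or the gripper's body presses on something with over 40 N, if the wrist force passes 120 N, or if a joint passes its speed limit or range.

ROBOT

A 6-joint arm with a two-finger parallel gripper is mounted at the origin on a cart in front of the work surface, level with it; the furniture and walls round the work are solid. World frame = base frame: x ahead of the robot, y to its left, z up, the work surface at z = 0. Lengths are in m, angles in rad, forces in N, time in s.
With the tool pointing down it reaches from about 0.375 to 0.9 m from the base axis. Payload 3.1 kg.
Tool frame: the origin (TCP) lies between the finger pads; the fingertips stand 11 mm ahead of it and the grasp point (between the pads) lies 8 mm behind it (ctrl.tips_ahead is the distance from the TCP to the fingertips, in m); z points along the fingers, x is the direction in which the jaws open and shut, and the axes are right-handed (so a half turn about z gives the same grasp; the last joint's range is limited). The gripper opens to 87 mm and grips with 3 to 60 N. Pads are 19 mm wide; open, the fingers measure 117 mm over their backs; the gripper's body (75 mm by 190 mm) begins 51 mm behind the grasp point.
Start: joints at [1.147, 0.527, 1.433, -0, 1.181, -0.178], TCP at [0.151, 0.606, 0.198] pointing down, gripper open.
Joint ranges: [-3.08, 3.08], [-0.75, 2.2], [0.22, 2.44], [-1.43, 4.57], [0, 2.65], [-2.85, 2.85]. Speed limits (rad/s): [2.79, 2.79, 3.14, 3.14, 3.14, 3.14].

INTERFACE

Orientations are given as a rotation vector (axis times angle).
In Python, from workcell import ctrl, viewer, job gives the robot as it stands.
- The arm moves only by the tool arm_command, never from a script. Its argument "deltas" is one flat list of numbers, 5 for each row, row after row: the shift along the tool's x, y, z in m, then the turn about the tool's z in degrees, then the opening, from 0 (shut) to 1 (fully open). A call has 1 to 12 rows; each row is the pose to reach, as a shift and turn from the pose commanded when the call began, along the tool's axes at that moment; what a row does not reach only later rows make up. A row lasts 1/8 s, in which the tool goes at most 62.5 mm and 10.7 degrees, less where a joint would pass 70% of its speed; a pose out of reach is approached as far as the arm can. A call with a gripper value outside its range is refused whole. The fingers move at their own pace and stop on an object; "force" is the grip in N (left out, the last holds). Time passes only in rows, so rows that repeat a pose let the fingers close. It gives the time, the measured TCP pose, the force and the opening at its end, in the units of the state.
- ctrl.observe(): the state, without advancing time (a new reading comes with each control period).
- viewer.read_camera(name): name is "scene" or "top" or "wrist"; returns (picture, depth): 400x640x3 uint8, red, green, blue; 400x640 float32, m along the optical axis (not along the pixel's ray), 0 where there is no reading.
- viewer.get_calibration(name): a dict with "vertical_fov" (degrees; the focal length in pixels is half the picture's height over the tangent of half this angle, whatever the lens; pixels are square), "cx", "cy" (the principal point, pixels), "xyz" and "rotation" of the camera in the world. Camera axes: x right, y down, z forward; pixel columns grow to the right and rows downward; lengths in m; the calibration is good to about 2 mm. The wrist camera is an equidistant fisheye: a pixel r from the principal point sees the ray r / f radians off the axis. A picture is of the moment at which its call begins: read the wrist's pose just before it. get_calibration takes no time and is no camera call; for the wrist camera it gives the pose at the moment of the call.
- job.close_job(): hands the job in, once; it reports no verdict.
The state is a dict: "time": time; "joint_pos": joint angles; "joint_velocities": joint speeds; "tau": joint torques, N m; "tcp_pos": TCP position; "tcp_rot": TCP orientation; "ft_force": force on the tool from outside, world axes, zero at the start; "ft_torque": the same for the moment, N m; "grip_width": finger opening in m.
Only numpy, scipy, OpenCV 4.12 (cv2) and the standard library are available. Lean on these libraries where they do the work, as an engineer would, in place of code of your own. Each camera call takes 0.05 s, during which the arm holds its last target.

## Working session

There is one attempt and no reset: what is moved stays moved. The work goes in short steps, Python scripts to look and compute and a tool call to move; the robot and the scene stay as the last step left them, time stands still between calls to the robot, and variables do not carry over. Pictures are saved under pics/ and viewed, and the job is handed in when it is done.

Besides the shell and the picture viewer there is one more tool, called after "Call:" by a JSON object that holds its "fn" and its "kwargs", one argument or row to a line. arm_command: Moves the arm, as the interface text tells. Its arguments: {"type":"object","properties":{"deltas":{"type":"array"},"force":{"type":"number"}},"required":["deltas"]}

```bash
mkdir -p pics; ls
cat > h.py <<'E'
from workcell import ctrl, viewer, job
import numpy as np, cv2
from scipy.spatial.transform import Rotation as R
def shot(n,f,crop=None,scale=1):
    p,d=viewer.read_camera(n); np.savez('last_%s.npz'%n,p=p,d=d)
    q=p if crop is None else p[crop[1]:crop[3],crop[0]:crop[2]]
    q=cv2.resize(q,None,fx=scale,fy=scale,interpolation=cv2.INTER_CUBIC)
    cv2.imwrite('pics/'+f,q[:,:,::-1]); return p,d
def rot(c):
    r=np.array(c['rotation'],float)
    return r if r.shape==(3,3) else R.from_rotvec(r).as_matrix()
def world(n,u,v,d):
    c=viewer.get_calibration(n); f=200/np.tan(np.radians(c['vertical_fov']/2))
    return np.array(c['xyz'])+rot(c)@np.array([(u-c['cx'])/f*d,(v-c['cy'])/f*d,d])
E
python3 - <<'E'
from h import *
s=ctrl.observe(); print(s)
for n in ('scene','top','wrist'):
    shot(n,n+'0.png'); print(n,viewer.get_calibration(n))
E
```

```text
pics
{'time': 0.0, 'joint_pos': array([ 1.14749289e+00,  5.28449493e-01,  1.43390553e+00, -3.26986135e-05,
        1.18141691e+00, -1.78502223e-01]), 'joint_velocities': array([ 7.09405457e-04,  2.43402208e-04,  8.44783754e-05,  5.53611111e-04,
       -1.15428929e-03, -9.24122727e-04]), 'tau': array([-9.26397297e-04, -4.40038776e+01, -1.76596874e+01,  6.34337962e-02,
        5.81251353e-02, -1.36738199e-04]), 'tcp_pos': array([0.15112739, 0.60563252, 0.19658093]), 'tcp_rot': array([ 2.47521462,  1.93296749, -0.00300612]), 'ft_force': array([-0.92776881, -0.20713383,  0.01966567]), 'ft_torque': array([-0.0041118 , -0.04027247,  0.02200028]), 'grip_width': 0.0869873782214621}
scene {'vertical_fov': 47.84926697760777, 'cx': 319.60902213049707, 'cy': 202.00671955904883, 'xyz': array([ 0.21750253, -0.2137424 ,  0.82801251]), 'rotation': array([-2.39589381,  0.55173061, -0.22520395])}
top {'vertical_fov': 43.25253917902769, 'cx': 321.82604941381226, 'cy': 197.11231381024496, 'xyz': array([0.31264502, 0.30028764, 1.31176319]), 'rotation': array([-2.12430112,  2.1638519 , -0.1402155 ])}
wrist {'vertical_fov': 65.70646984690485, 'cx': 315.71373009081884, 'cy': 197.50128685432762, 'xyz': array([0.07918934, 0.6240157 , 0.38410122]), 'rotation': array([2.29651518, 1.79419185, 0.24391508])}
```

View pics/scene0.png

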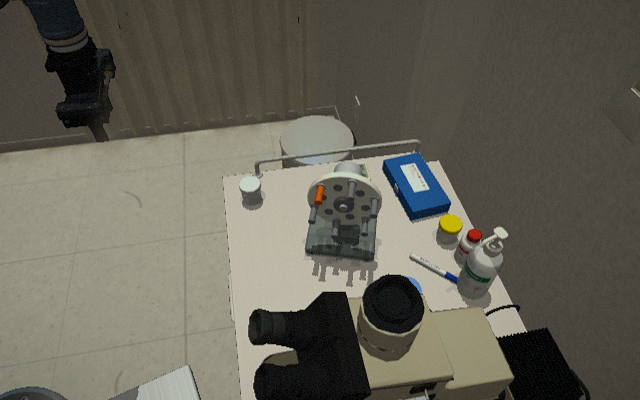

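View pics/top0.png

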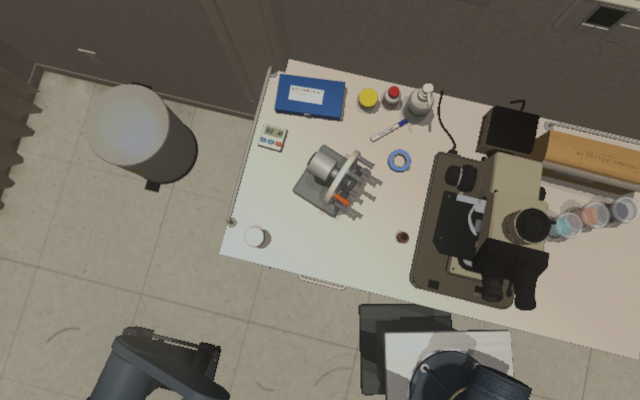

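View pics/wrist0.png

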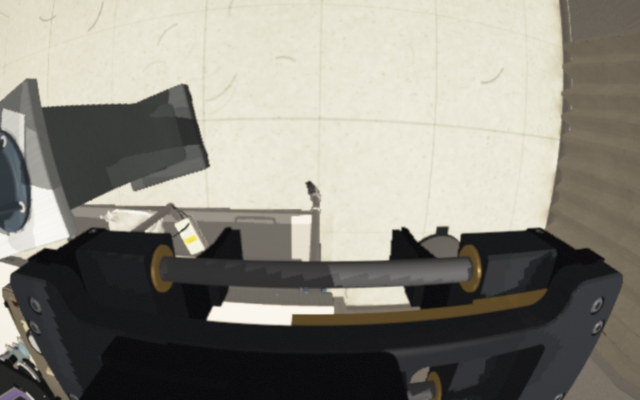

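Run:
```python
from h import *
for n,c in (('scene',(290,150,400,270)),('top',(280,130,400,230))):
    p=np.load('last_%s.npz'%n)['p']; q=p[c[1]:c[3],c[0]:c[2]]
    cv2.imwrite('pics/%s0c.png'%n,cv2.resize(q,None,fx=6.5 if n=='top' else 5,fy=6.5 if n=='top' else 5,interpolation=cv2.INTER_CUBIC)[:,:,::-1])
for n in('scene','top'):
    c=viewer.get_calibration(n); print(n,rot(c))
d=np.load('last_top.npz')['d']; 
for u,v in ((340,200),(320,165),(335,206),(400,160),(402,238),(254,237)):
    print(u,v,world('top',u,v,d[v,u]))
```

```text
scene [[ 0.89617132 -0.32964788  0.2970004 ]
 [-0.44332201 -0.69314168  0.56834866]
 [ 0.01850842 -0.64100459 -0.76731386]]
top [[-0.01767298 -0.99000552  0.13991689]
 [-0.99978352  0.01903486  0.00840116]
 [-0.0109805  -0.13973813 -0.99012761]]
340 200 [0.46173792 0.26959253 0.20559063]
320 165 [0.54395495 0.31260338 0.19373913]
335 206 [0.45629472 0.27983459 0.14282347]
400 160 [0.59285251 0.10291225 0.00212631]
402 238 [0.38376225 0.11401223 0.05717143]
254 237 [0.39323386 0.48198534 0.05322015]
```

View pics/scene0c.png

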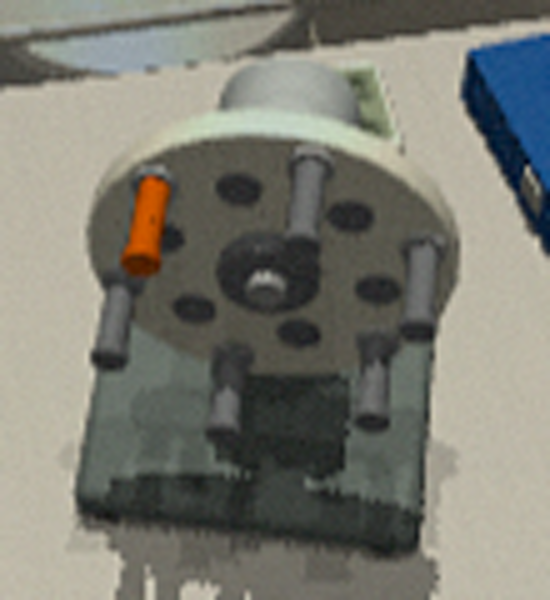

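View pics/top0c.png

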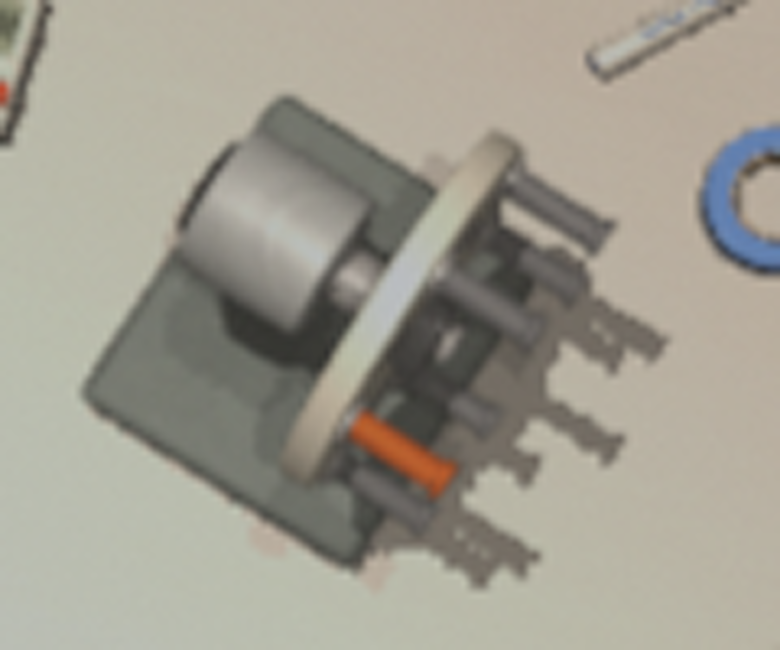

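```bash
cat >> h.py <<'E'
from scipy.optimize import least_squares
def proj(n,P):
    c=viewer.get_calibration(n); f=200/np.tan(np.radians(c['vertical_fov']/2))
    q=(np.asarray(P)-np.array(c['xyz']))@rot(c)
    return np.stack([q[:,0]/q[:,2]*f+c['cx'],q[:,1]/q[:,2]*f+c['cy']],1)
def post(S,th,x):
    a=np.array([np.cos(S[2]),np.sin(S[2]),0]);b=np.array([-a[1],a[0],0])
    return np.array([S[0],S[1],.165])+a*x+.06*(b*np.sin(th)+np.array([0,0,1])*np.cos(th))
E
cat > fit0.py <<'E'
from h import *
sc=lambda L:[(x/5+290,y/5+150) for x,y in L]
tp=lambda L:[(x/6.5+280,y/6.5+130) for x,y in L]
st=sc([(142,262),(109,358),(223,432),(372,422),(416,328),(301,238)])
sb=sc([(152,180),(117,283),(232,354),(375,347),(425,245),(312,160)])
tt=tp([(440,482),(418,520),(600,232),(530,330)]);ti=[0,1,4,5]
tb=tp([(355,425),(513,178),(445,275)]);bi=[0,4,5]
def pts(p,idx,x): return np.array([post(p[:3],p[3]+k*np.pi/3,x) for k in idx])
def res(p):
    r=[proj('scene',pts(p,range(6),-.055))-st,proj('scene',pts(p,range(6),-.014))-sb,proj('top',pts(p,ti,-.055))-tt,proj('top',pts(p,bi,-.014))-tb]
    return np.concatenate(r).ravel()
s=least_squares(res,[.5,.28,1.05,.9],x_scale=[.01,.01,.1,.1])
print(s.x[:3],np.degrees(s.x[2:]),np.round(res(s.x).reshape(-1,2),1))
np.save('S.npy',s.x)
E
python3 fit0.py
```

```text
[0.52335899 0.26884335 0.97440064] [55.82904396 49.89677298] [[-1.2  0.3]
 [-0.5  0.3]
 [-0.3  0.3]
 [-0.4 -0.3]
 [-0.4  0.1]
 [-1.1  1.4]
 [-0.1 -0. ]
 [ 1.  -1.1]
 [ 0.3 -0.5]
 [ 0.5 -2. ]
 [-0.9 -0.3]
 [-1.1 -0. ]
 [ 1.6 -1. ]
 [ 1.5  0.2]
 [ 1.   1.1]
 [ 2.1 -0.2]
 [-0.9 -2.2]
 [-0.8 -0.2]
 [-0.6 -1.8]]
```

Run:
```python
from h import *
c=viewer.get_calibration('top'); f=200/np.tan(np.radians(c['vertical_fov']/2))
def atz(u,v,z):
    r=rot(c)@np.array([(u-c['cx'])/f,(v-c['cy'])/f,1]); return np.array(c['xyz'])+r*(z-c['xyz'][2])/r[2]
P=[atz(x/6.5+280,y/6.5+130,.022) for x,y in ((90,392),(352,565),(287,97))]
print(P)
d=P[0]-P[1]; print(np.linalg.norm(d),np.degrees(np.arctan2(d[1],d[0])))
d=P[2]-P[0]; print(np.linalg.norm(d),np.degrees(np.arctan2(d[1],d[0]))+90)
# posts tops from top: direction at given z
S=np.load('S.npy')
for k,b,t in ((0,(355,425),(440,482)),(4,(513,178),(600,232)),(5,(445,275),(530,330))):
    z=.165+.06*np.cos(S[3]+k*np.pi/3)
    B=atz(b[0]/6.5+280,b[1]/6.5+130,z);T=atz(t[0]/6.5+280,t[1]/6.5+130,z)
    print(k,B,T,np.linalg.norm(B-T),np.degrees(np.arctan2(*(B-T)[1::-1])), 'fit',post(S,S[3]+k*np.pi/3,-.014),post(S,S[3]+k*np.pi/3,-.055))
dd=np.load('last_scene.npz')['d']
# disc face plane from scene depth
pts=[]
for v in range(175,225):
  for u in range(308,382):
    pts.append(world('scene',u,v,dd[v,u]))
pts=np.array(pts)
best=None;rng=np.random.default_rng(0)
for _ in range(500):
    q=pts[rng.choice(len(pts),3,0)];n=np.cross(q[1]-q[0],q[2]-q[0]);l=np.linalg.norm(n)
    if l<1e-6: continue
    n/=l
    if abs(n[2])>.2: continue
    m=abs((pts-q[0])@n)<.0025
    if best is None or m.sum()>best.sum(): best=m
q=pts[best];m=q.mean(0);n=np.linalg.svd(q-m,full_matrices=False)[2][2];n*=np.sign(n[0])
print(best.sum(),n,np.degrees(np.arctan2(n[1],n[0])),'face dist',m@n,'fit',post(S,S[3],-.014)@np.array([np.cos(S[2]),np.sin(S[2]),0]))
```

```text
[array([0.51408339, 0.38333941, 0.022     ]), array([0.44294029, 0.28049428, 0.022     ]), array([0.63287204, 0.3026915 , 0.022     ])]
0.1250538302991071 55.326458211166766
0.14357865118530325 55.82666026289497
0 [0.47256018 0.28124601 0.20365   ] [0.4524002  0.25273594 0.20365   ] 0.03491775193034736 54.73518432738403 fit [0.47752532 0.28303674 0.20365   ] [0.45449709 0.24911476 0.20365   ]
4 [0.56158704 0.22371486 0.1854196 ] [0.54170242 0.19386687 0.1854196 ] 0.03586502763231345 56.32858676813799 fit [0.56217435 0.22557202 0.1854196 ] [0.53914613 0.19165004 0.1854196 ]
5 [0.52011765 0.25018054 0.2240696 ] [0.50075006 0.22208992 0.2240696 ] 0.034120181697900986 55.41497639966853 fit [0.52420398 0.25134853 0.2240696 ] [0.50117576 0.21742655 0.2240696 ]Traceback (most recent call last):
  File "<stdin>", line 20, in <module>
  File "h.py", line 13, in world
    c=viewer.get_calibration(n); f=200/np.tan(np.radians(c['vertical_fov']/2))
ValueError: time passes only in moves, steps and waits
```

```bash
cat >> h.py <<'E'
import functools
_gc=viewer.get_calibration
CAL={}
def _cal(n):
    if n not in CAL: CAL[n]=_gc(n)
    return CAL[n]
class V: pass
_v=viewer
viewer=V(); viewer.read_camera=_v.read_camera; viewer.get_calibration=_cal
E
python3 - <<'E'
from h import *
S=np.load('S.npy')
dd=np.load('last_scene.npz')['d']
pts=np.array([world('scene',u,v,dd[v,u]) for v in range(175,225) for u in range(308,382)])
best=None;rng=np.random.default_rng(0)
for _ in range(1500):
    q=pts[rng.choice(len(pts),3,0)];n=np.cross(q[1]-q[0],q[2]-q[0]);l=np.linalg.norm(n)
    if l<1e-6: continue
    n/=l
    if abs(n[2])>.2: continue
    m=abs((pts-q[0])@n)<.0025
    if best is None or m.sum()>best.sum(): best=m
q=pts[best];m=q.mean(0);n=np.linalg.svd(q-m,full_matrices=False)[2][2];n*=np.sign(n[0])
a=np.array([np.cos(S[2]),np.sin(S[2]),0])
print(best.sum(),n,np.degrees(np.arctan2(n[1],n[0])),'face dist',m@a,'fit',post(S,S[3],-.014)@a, q.min(0),q.max(0),m)
d2=np.load('last_top.npz')['d']
# posts via top depth: orange
for x,y in ((400,455),(490,300),(560,205),(425,475)):
    u,v=int(x/6.5+280),int(y/6.5+130); print(world('top',u,v,d2[v,u]))
b=np.array([-a[1],a[0],0])
P=np.array([world('top',u,v,d2[v,u]) for v in range(130,215) for u in range(300,380)])
P=P[(P[:,2]>.1)&(P[:,2]<.25)]
rel=P-np.array([S[0],S[1],.165]); A=rel@a;B=rel@b
post_=(A<-.02)
for lo in np.arange(-.08,.08,.005):
    m=post_&(B>=lo)&(B<lo+.005)
    if m.sum(): print(round(lo,3),m.sum(),np.round(rel[m][:,2].max(),4),np.round(A[m].min(),4))
m=(A>-.014)&(A<0)&(rel[:,2]>.03); print('disc top A',np.percentile(A[m],[5,50,95]),rel[m][:,2].max(),B[m].min(),B[m].max())
E
```

```text
2004 [ 0.55988448  0.82855722 -0.00472193] 55.95175898625785 face dist 0.5021752884013723 fit 0.5023836071652894 [0.45738991 0.21721022 0.09518882] [0.57490886 0.29766976 0.2361796 ] [0.51571286 0.25686101 0.171833  ]
[0.46128895 0.26747154 0.20860823]
[0.51062853 0.23640355 0.22947737]
[0.55107372 0.20854826 0.19381199]
[0.45444585 0.25881563 0.2086422 ]
-0.06 25 0.0333 -0.0536
-0.055 41 0.0364 -0.0534
-0.05 52 0.0326 -0.0535
-0.045 31 -0.0263 -0.0535
-0.04 1 -0.0318 -0.0507
-0.015 9 0.0661 -0.0522
-0.01 36 0.069 -0.0537
-0.005 53 0.0711 -0.0533
0.0 23 0.0604 -0.0525
0.005 36 0.0211 -0.0534
0.01 36 0.0178 -0.0538
0.015 5 0.0162 -0.0511
0.02 1 0.0072 -0.021
0.04 9 0.0436 -0.0532
0.045 33 0.0476 -0.054
0.05 63 0.0465 -0.0541
0.055 37 0.0438 -0.0534
0.06 18 -0.0151 -0.0538
disc top A [-0.01302725 -0.00769795 -0.00091156] 0.0762754294742283 -0.06329535339846383 0.0673052612813599
```

```bash
cat >> h.py <<'E'
S0=np.array([0.5213,0.2702,0.9740])
def at(thdeg,x=-.038,dz=0,r=.06,S=S0):
    th=np.radians(thdeg);a=np.array([np.cos(S[2]),np.sin(S[2]),0]);b=np.array([-a[1],a[0],0])
    return np.array([S[0],S[1],.165+dz])+a*x+r*(b*np.sin(th)+np.array([0,0,1])*np.cos(th))
def delta(P,ref=None):
    s=ctrl.observe(); Rm=R.from_rotvec(s['tcp_rot']).as_matrix()
    p=s['tcp_pos'] if ref is None else ref
    return np.round((np.asarray(P)-p)@Rm*1000,0), Rm
E
python3 - <<'E'
from h import *
d,Rm=delta(at(50)); print(Rm.round(3),d,at(50),delta(at(50,dz=.1))[0])
x=Rm[:,0]; b=np.array([-np.sin(S0[2]),np.cos(S0[2]),0]); y=Rm[:,1]
print(np.degrees(np.arctan2(y@b,x@b)))
E
```

```text
[[ 0.242  0.97  -0.001]
 [ 0.97  -0.242 -0.002]
 [-0.002 -0.    -1.   ]] [-256.  384.   -6.] [0.4619266  0.26459948 0.20356726] [-256.  384. -106.]
-69.82802486054187
```

Call:
{"fn": "arm_command", "kwargs": {
  "deltas": [0,0,-0.06,0,0.45,-0.02,0.03,-0.106,10,0.45,-0.045,0.07,-0.106,20,0.45,-0.07,0.105,-0.106,30,0.45,-0.095,0.145,-0.106,40,0.45,-0.12,0.18,-0.106,50,0.45,-0.145,0.22,-0.106,60,0.45,-0.17,0.255,-0.106,70,0.45,-0.195,0.29,-0.106,80,0.45,-0.22,0.33,-0.106,90,0.45,-0.24,0.36,-0.106,100,0.45,-0.256,0.384,-0.106,110,0.45],
  "force": 6
}}

```text
time: 1.65
tcp_pos: [0.4627, 0.2635, 0.3032]
tcp_rot: [3.001, -0.929, -0.001]
ft_force: [0.8, 0.5, -0.9]
grip_width: 0.039
```

Run:
```python
from h import *
s=ctrl.observe();print(s['time'],s['joint_pos'].round(2),s['grip_width'])
d,Rm=delta(at(50)); print(Rm.round(3),d,s['tcp_pos'])
shot('scene','scene1.png',(240,80,440,300),3); shot('top','top1.png',(240,80,440,280),3)
```

```text
1.65 [ 0.31  0.29  1.52 -0.    1.33  0.91] 0.039002525312230356
[[ 0.825 -0.565 -0.001]
 [-0.565 -0.825 -0.   ]
 [-0.     0.001 -1.   ]] [ -1.  -0. 100.] [0.4627056  0.2635366  0.30323274]
```

View pics/scene1.png

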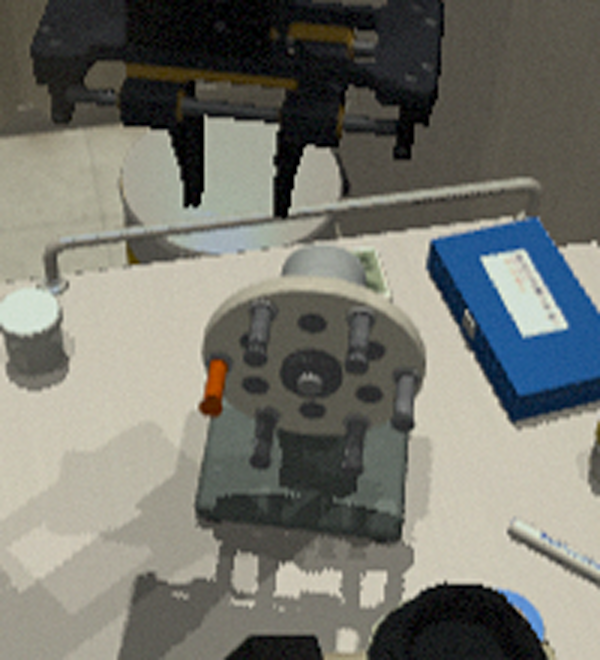

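View pics/top1.png

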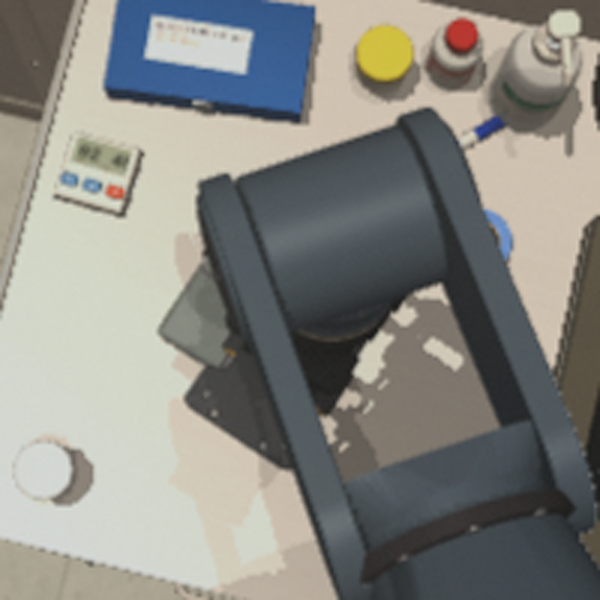

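```bash
cat >> h.py <<'E'
def orange(f=None,p=None):
    if p is None:
        p,d=shot('scene',f,(280,120,400,280),4)
    h=cv2.cvtColor(p,cv2.COLOR_RGB2HSV)[120:280,280:400]
    m=(h[...,0]<14)&(h[...,1]>190)&(h[...,2]>90)
    v,u=np.nonzero(m)
    if len(u)<5: return None
    c=np.array([u.mean()+280,v.mean()+120])
    ths=np.arange(-180,180,.5)
    P=np.array([[at(t,x) for t in ths] for x in np.linspace(-.014,-.055,5)])
    Q=np.mean([proj('scene',q) for q in P],0)
    e=np.linalg.norm(Q-c,axis=1);i=e.argmin()
    return ths[i],e[i].round(2),len(u),c.round(1)
E
python3 - <<'E'
from h import *
print(orange(p=np.load('last_scene.npz')['p']))
print(orange('scene2.png'),ctrl.observe()['time'])
E
```

```text
(np.float64(88.0), np.float64(1.97), 64, array([311.7, 206. ]))
(np.float64(88.5), np.float64(1.93), 62, array([311.7, 206.1])) 1.8
```

View pics/scene2.png

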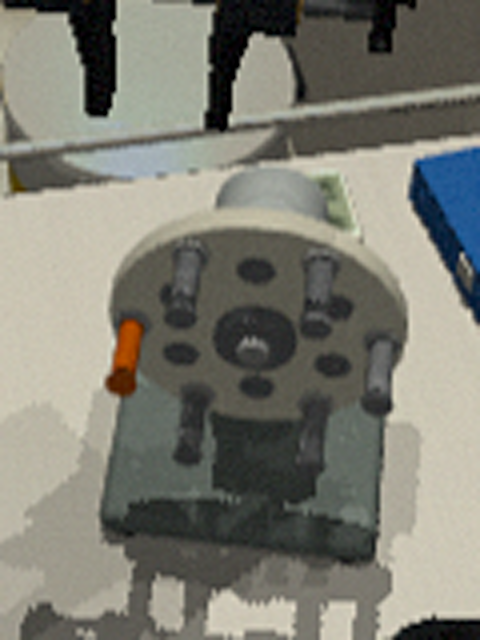

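```bash
cat >> h.py <<'E'
def tips(L,scale=4,o=(280,120),g=80):
    uv=np.array([(x/scale+o[0],y/scale+o[1]) for k,x,y in L]);ks=[l[0] for l in L]
    fn=lambda q:(proj('scene',[at(q[0]+60*k,-.055) for k in ks])+q[1:]-uv).ravel()
    s=least_squares(fn,[g,0,0],x_scale=[5,1,1]); return s.x.round(1),np.abs(s.fun).max().round(1)
E
python3 - <<'E'
from h import *
print(tips([(0,121,380),(1,188,450),(2,310,460),(3,377,402),(4,316,325),(5,182,308)]))
s=ctrl.observe()
for t in (-29,): print(delta(at(t,dz=.08))[0],delta(at(t))[0])
p0=at(-29)
Rm=R.from_rotvec(s['tcp_rot']).as_matrix()
print([(t,((at(t)-p0)@Rm*1000).round(0)) for t in range(-29,72,10)])
E
```

```text
(array([92.9,  2.1, -1.3]), np.float64(0.9))
[74. -0.  6.] [74. -0. 86.]
[(-29, array([0., 0., 0.])), (-19, array([-10.,  -0.,  -4.])), (-9, array([-20.,  -0.,  -7.])), (1, array([-30.,  -0.,  -7.])), (11, array([-41.,  -0.,  -6.])), (21, array([-51.,  -0.,  -3.])), (31, array([-60.,  -0.,   1.])), (41, array([-68.,  -0.,   7.])), (51, array([-76.,  -0.,  15.])), (61, array([-82.,  -0.,  23.])), (71, array([-86.,  -0.,  33.]))]
```

Call:
{"fn": "arm_command", "kwargs": {
  "deltas": [0.038,0,0,0,0.4,0.075,0,0,0,0.4,0.075,0,0,0,0.4,0.075,0,0.04,0,0.4,0.075,0,0.07,0,0.4,0.075,0,0.086,0,0.4,0.075,0,0.086,0,0.4]
}}

```text
time: 2.68
tcp_pos: [0.5226, 0.2236, 0.2167]
tcp_rot: [3.004, -0.916, -0.004]
ft_force: [-0.5, 0.5, 0.3]
grip_width: 0.0349
```

Run:
```python
from h import *
s=ctrl.observe();print(s['time'],s['tcp_pos'],at(-29),s['ft_force'])
print(orange('scene3.png'))
```

```text
2.675 [0.52261066 0.22363158 0.21671305] [0.52400451 0.22242102 0.21747718] [-0.49036562  0.49924208  0.29909065]
(np.float64(93.0), np.float64(1.54), 81, array([311.3, 207.5]))
```

View pics/scene3.png

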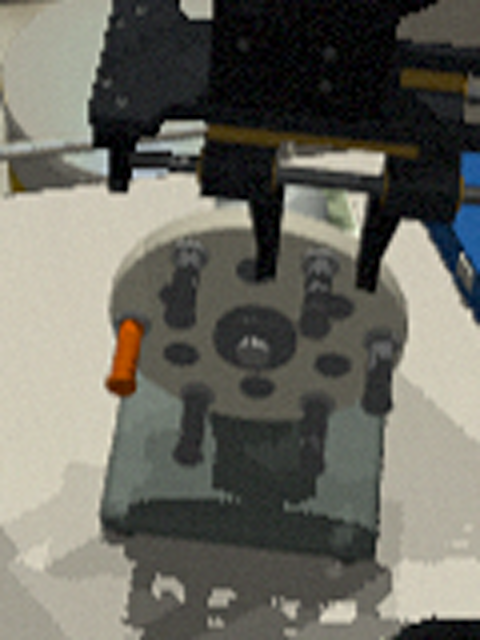

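Run:
```python
from h import *
s=ctrl.observe();Rm=R.from_rotvec(s['tcp_rot']).as_matrix();T=s['tcp_pos'];w=s['grip_width']
P=[T,T+Rm@[w/2,0,.011],T+Rm@[-w/2,0,.011],at(-27,-.038),at(-27,-.055),at(-27,-.014)]
print(((proj('scene',P)-[280,120])*4).round(0))
p=np.load('last_scene.npz')
d=p['d']
for x,y in ((262,262),(370,270),(317,300)):
    u,v=x//4+280,y//4+120; W=world('scene',u,v,d[v,u]); print(W,(W-T)@Rm)
```

```text
[[313. 299.]
 [349. 319.]
 [273. 310.]
 [311. 299.]
 [308. 328.]
 [315. 260.]]
[ 0.21750253 -0.2137424   0.82801251] [-0.00987945  0.53378909 -0.61021008]
[0.53412541 0.20104725 0.25655453] [ 0.02118811  0.01298272 -0.03866807]
[0.52164826 0.21828227 0.22382147] [ 0.00121758  0.00566032 -0.00593065]
```

Run:
```python
from h import *
p=np.load('last_scene.npz')['p'][160:225,300:385].astype(float)
q=np.clip(255*(p/255)**.5,0,255).astype(np.uint8)
cv2.imwrite('pics/z3.png',cv2.resize(q,None,fx=8,fy=8,interpolation=cv2.INTER_NEAREST)[:,:,::-1])
d=np.load('last_scene.npz')['d'][182:206:2,340:378:2]; print(d.round(3))
```

```text
[[0.823 0.823 0.767 0.77  0.769 0.819 0.815 0.818 0.816 0.815 0.816 0.817
  0.815 0.818 0.821 0.764 0.761 0.757 0.758]
 [0.826 0.825 0.773 0.771 0.772 0.826 0.821 0.822 0.816 0.817 0.815 0.812
  0.819 0.818 0.82  0.766 0.764 0.761 1.121]
 [0.829 0.83  0.776 0.778 0.777 0.826 0.825 0.    0.821 0.816 0.815 0.818
  0.818 0.823 0.822 0.772 0.768 0.766 1.119]
 [0.834 0.832 0.78  0.783 0.783 0.829 0.829 0.83  0.824 0.811 0.811 0.813
  0.823 0.825 0.826 0.774 0.772 0.77  0.834]
 [0.837 0.837 0.786 0.84  0.837 0.835 0.834 0.835 0.814 0.809 0.809 0.814
  0.831 0.831 0.83  0.777 0.776 0.828 0.83 ]
 [0.842 0.844 0.841 0.842 0.84  0.84  0.841 0.838 0.809 0.802 0.804 0.808
  0.835 0.833 0.835 0.782 0.78  0.833 0.833]
 [0.85  0.847 0.845 0.845 0.844 0.845 0.845 0.844 0.805 0.802 0.802 0.808
  0.838 0.836 0.839 0.836 0.834 0.835 0.833]
 [0.855 0.851 0.851 0.852 0.85  0.849 0.847 0.845 0.8   0.799 0.799 0.844
  0.843 0.837 0.842 0.841 0.842 0.841 0.841]
 [0.85  0.847 0.847 0.849 0.85  0.851 0.85  0.853 0.799 0.798 0.794 0.848
  0.846 0.848 0.845 0.846 0.845 0.845 0.841]
 [0.845 0.848 0.845 0.848 0.847 0.852 0.855 0.853 0.792 0.793 0.79  0.853
  0.852 0.849 0.852 0.85  0.849 0.848 0.846]
 [0.846 0.851 0.851 0.847 0.847 0.847 0.854 0.797 0.796 0.795 0.797 0.793
  0.857 0.86  0.86  0.853 0.855 0.854 0.85 ]
 [0.852 0.852 0.855 0.853 0.851 0.852 0.853 0.866 0.8   0.8   0.798 0.862
  0.858 0.86  0.857 0.857 0.853 0.853 0.852]]
```

View pics/z3.png

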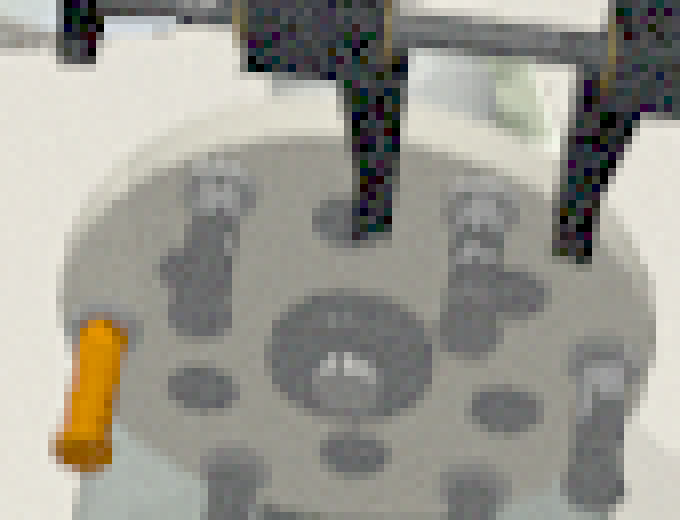

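Run:
```python
from h import *
s=ctrl.observe();Rm=R.from_rotvec(s['tcp_rot']).as_matrix();T=s['tcp_pos']
print(ctrl.tips_ahead)
for u,v,d in ((346.5,189,.785),(371.5,192,.781)):
    W=world('scene',u,v,d); print(W,(W-T)@Rm)
for u,v,d in ((361,203,.79),(360,196,.802)):
    W=world('scene',u,v,d); print('post',W,(W-T)@Rm, W-at(-27,-.055))
```

```text
0.011
[0.5000785 0.2273512 0.241056 ] [-0.02174231  0.01018145 -0.02316238]
[0.53573998 0.20230004 0.24151693] [ 0.02183006  0.01104435 -0.02363025]
post [0.51656269 0.20189023 0.2220613 ] [ 0.00615435  0.02209817 -0.00417405] [ 0.00364161 -0.00750862  0.00360091]
post [0.52361626 0.21762427 0.2208067 ] [ 0.00321801  0.00510752 -0.0029161 ] [0.01069518 0.00822542 0.00234631]
```

Run:
```python
from h import *
s=ctrl.observe();print(s['time'],s['tcp_pos'],s['joint_pos'])
Rm=R.from_rotvec([3.001,-0.929,-0.001]).as_matrix();T=np.array([0.4627,0.2635,0.3032]);w=.039
print(((proj('scene',[T+Rm@[x,.01,.011] for x in(-w/2,w/2)])-[240,80])*3).round(0))
c=viewer.get_calibration('scene');f=200/np.tan(np.radians(c['vertical_fov']/2))
for x,y,sg in ((193,203,-1),(283,213,1)):
    r=rot(c)@np.array([(x/3+240-c['cx'])/f,(y/3+80-c['cy'])/f,1])
    n=Rm[:,1];t=((T+.01*n-c['xyz'])@n)/(r@n);W=c['xyz']+t*r;print(W,(W-T)@Rm)
```

```text
2.725 [0.52379938 0.2236589  0.21789197] [2.07276051e-01 4.29123472e-01 1.55088838e+00 2.51357632e-04
 1.16156700e+00 7.99755405e-01]
[[198. 253.]
 [268. 261.]]
[0.43871724 0.26781103 0.3293095 ] [-0.02223906  0.01       -0.02609383]
[0.47866672 0.24045581 0.32935913] [ 0.02617856  0.01       -0.02617163]
```

Run:
```python
from h import *
c=viewer.get_calibration('wrist'); s=ctrl.observe();Rm=R.from_rotvec(s['tcp_rot']).as_matrix();T=s['tcp_pos']
print((c['xyz']-T)@Rm, (Rm.T@rot(c)).round(3))
np.save('wc.npy',np.r_[c['xyz'],rot(c).ravel()])
shot('wrist','wrist1.png')
```

```text
[-4.95996839e-05 -7.41242672e-02 -1.87271282e-01] [[ 1.     0.    -0.   ]
 [-0.     0.962  0.272]
 [ 0.    -0.272  0.962]]
```

View pics/wrist1.png

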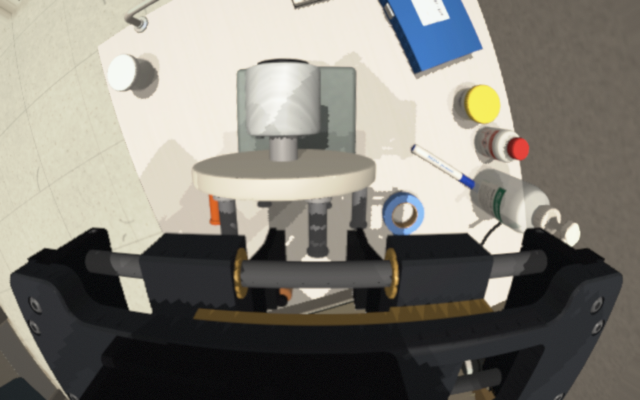

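```bash
cat >> h.py <<'E'
def wproj(P,c):
    f=200/np.tan(np.radians(c['vertical_fov']/2))
    q=(np.asarray(P)-c['xyz'])@rot(c); r=np.hypot(q[:,0],q[:,1]); th=np.arctan2(r,q[:,2])
    return np.stack([c['cx']+f*th*q[:,0]/r, c['cy']+f*th*q[:,1]/r],1).round(0)
E
python3 - <<'E'
from h import *
c=viewer.get_calibration('wrist'); s=ctrl.observe();Rm=R.from_rotvec(s['tcp_rot']).as_matrix();T=s['tcp_pos']
for z in (.011,0,-.01,-.024):
    print(z,wproj([T+Rm@[x,y,z] for x in (-.0175,.0175) for y in(-.0095,.0095)],c).tolist())
print('post base,mid,tip',wproj([at(-27,x) for x in(-.014,-.038,-.055)],c))
d=np.load('last_wrist.npz')['d']
print(d[225:260:4,262:284:3].round(3)); print(d[195:256:6,310:328:4].round(3))
p=np.load('last_wrist.npz')['p'][180:300,230:410]
q=np.clip(255*(p/255.)**.5,0,255).astype(np.uint8)
cv2.imwrite('pics/w1.png',cv2.resize(q,None,fx=4.4,fy=4.4)[:,:,::-1])
E
```

```text
0.011 [[290.0, 210.0], [291.0, 236.0], [342.0, 210.0], [341.0, 236.0]]
0 [[289.0, 215.0], [289.0, 242.0], [343.0, 215.0], [342.0, 242.0]]
-0.01 [[287.0, 220.0], [288.0, 248.0], [345.0, 220.0], [344.0, 248.0]]
-0.024 [[285.0, 229.0], [286.0, 258.0], [347.0, 229.0], [346.0, 258.0]]
post base,mid,tip [[313. 195.]
 [313. 231.]
 [313. 254.]]
[[0.432 0.432 0.431 0.432 0.432 0.431 0.431 0.431]
 [0.434 0.435 0.433 0.171 0.171 0.433 0.431 0.434]
 [0.436 0.436 0.164 0.164 0.164 0.167 0.168 0.167]
 [0.438 0.161 0.16  0.159 0.161 0.163 0.164 0.166]
 [0.437 0.156 0.155 0.155 0.158 0.157 0.158 0.165]
 [0.15  0.149 0.15  0.152 0.153 0.153 0.152 0.166]
 [0.146 0.146 0.146 0.148 0.15  0.149 0.15  0.165]
 [0.141 0.142 0.144 0.145 0.145 0.146 0.151 0.166]
 [0.137 0.138 0.141 0.14  0.14  0.14  0.151 0.158]]
[[0.177 0.179 0.179 0.182 0.183]
 [0.186 0.186 0.185 0.186 0.187]
 [0.191 0.189 0.188 0.19  0.194]
 [0.192 0.189 0.191 0.19  0.195]
 [0.193 0.191 0.191 0.192 0.196]
 [0.193 0.192 0.192 0.193 0.197]
 [0.196 0.193 0.192 0.194 0.199]
 [0.197 0.194 0.195 0.196 0.2  ]
 [0.197 0.196 0.195 0.196 0.202]
 [0.198 0.195 0.197 0.198 0.199]
 [0.198 0.197 0.195 0.198 0.199]]
```

View pics/w1.png

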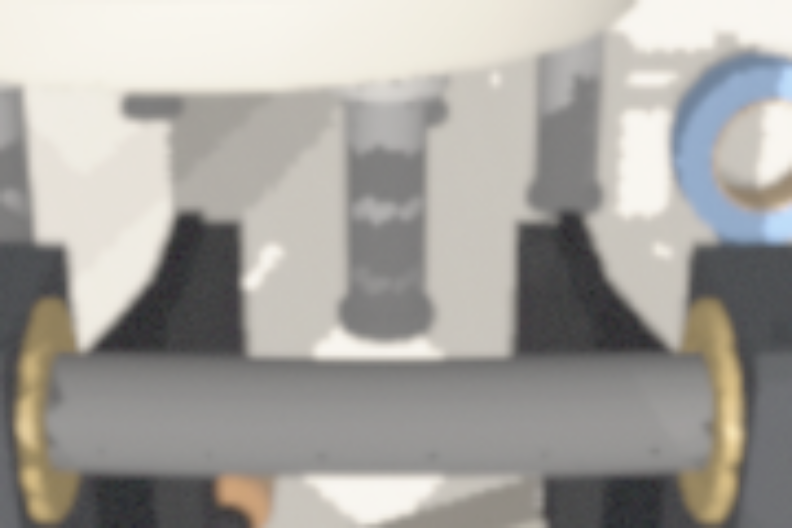

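Call:
{"fn": "arm_command", "kwargs": {
  "deltas": [0,0,0,0,0.0,0,0,0,0,0,0,0,0,0,0,0,0,0,0,0],
  "force": 6
}}

```text
time: 3.28
tcp_pos: [0.5242, 0.2229, 0.2177]
tcp_rot: [-3.004, 0.919, -0.0]
ft_force: [0.2, -0.7, -0.3]
grip_width: 0.0042
```

Run:
```python
from h import *
s=ctrl.observe();print(s['time'],s['grip_width'],s['tcp_pos'],s['ft_force'])
print(orange('scene4.png'))
```

```text
3.275 0.0042279508641001546 [0.52415677 0.22290713 0.21769396] [ 0.23135915 -0.66886406 -0.32411299]
(np.float64(92.0), np.float64(1.58), 75, array([311.3, 207.2]))
```

View pics/scene4.png

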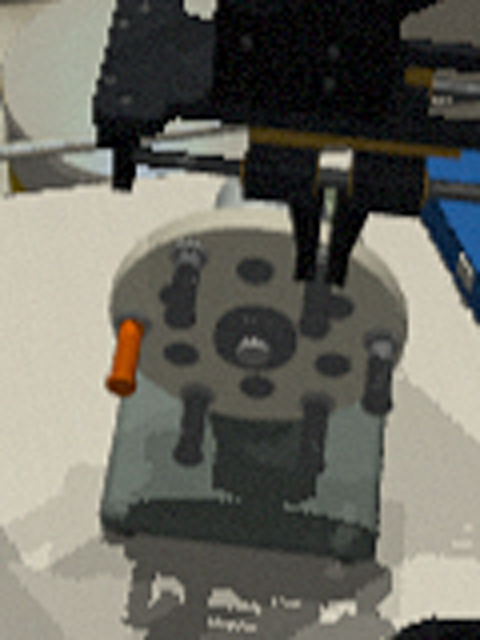

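Call:
{"fn": "arm_command", "kwargs": {
  "deltas": [0,0,0,0,0.4,0,0,0,0,0.4,0,0,0,0,0.4,0,0,0.018,0,0.4,0,0,0.035,0,0.4,0,0,0.035,0,0.0,0,0,0.035,0,0.0,0,0,0.035,0,0.0,0,0,0.035,0,0.0],
  "force": 6
}}

```text
time: 4.45
tcp_pos: [0.5247, 0.2231, 0.1833]
tcp_rot: [-3.003, 0.919, -0.002]
ft_force: [0.3, 0.1, 1.8]
grip_width: 0.0115
```

Run:
```python
from h import *
s=ctrl.observe();print(s['time'],s['grip_width'],s['tcp_pos'],s['ft_force'])
print(orange('scene5.png'))
shot('wrist','wrist2.png',(190,140,450,320),3)
```

```text
4.45 0.011503240573511828 [0.52465215 0.22312515 0.18334202] [0.31651148 0.07362185 1.78327311]
(np.float64(92.5), np.float64(1.27), 73, array([311. , 207.3]))
```

View pics/scene5.png

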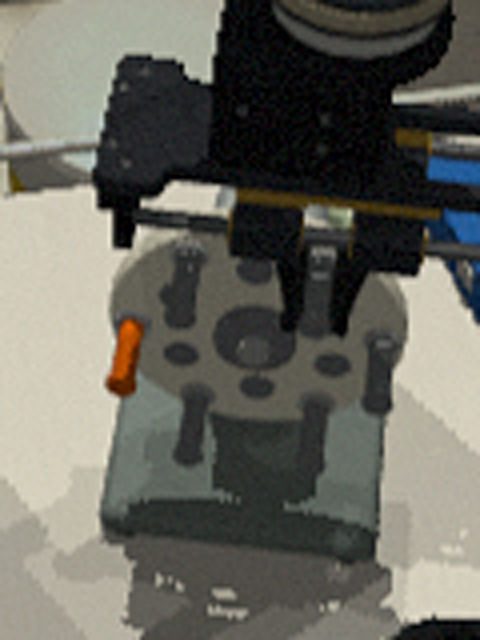

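View pics/wrist2.png

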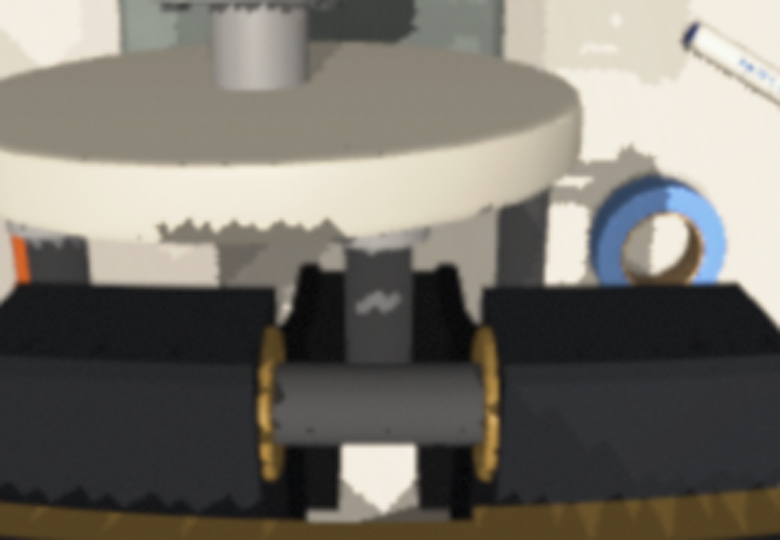

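Run:
```python
from h import *
s=ctrl.observe();Rm=R.from_rotvec(s['tcp_rot']).as_matrix();T=s['tcp_pos']
d=np.load('last_scene.npz')['d']
for u in (340,345,384,390):
  for v in range(170,192,2):
    if d[v,u]>0:
        W=world('scene',u,v,d[v,u]); print(u,v,((W-T)@Rm*1000).round(0),(W[2]*1000).round(0))
c=_gc('wrist');CAL['wrist']=c
# wrist depth: points on carriage top-left edges
d=np.load('last_wrist.npz')['d'];f=200/np.tan(np.radians(c['vertical_fov']/2))
for u,v in ((230,240),(230,250),(230,262),(230,290),(270,240),(400,245),(400,260)):
    du,dv=u-c['cx'],v-c['cy'];r=np.hypot(du,dv);th=r/f
    q=np.array([np.tan(th)*du/r,np.tan(th)*dv/r,1])*d[v,u]
    W=np.array(c['xyz'])+rot(c)@q; print('w',u,v,((W-T)@Rm*1000).round(0))
```

```text
340 170 [ -36.   25. -118.] 302.0
340 172 [ -35.   29. -118.] 301.0
340 174 [ -35.   32. -117.] 300.0
340 176 [ -34.   37. -117.] 301.0
340 178 [ -34.   37. -112.] 296.0
340 180 [ -34.   39. -110.] 293.0
340 182 [ -33.   39. -106.] 289.0
340 184 [ -33.   40. -101.] 285.0
340 186 [-36. -22. -27.] 211.0
340 188 [-36. -20. -24.] 208.0
340 190 [-35. -25. -14.] 197.0
345 170 [ -28.   24. -119.] 302.0
345 172 [ -27.   26. -117.] 300.0
345 174 [ -27.   29. -115.] 298.0
345 176 [ -26.   36. -117.] 300.0
345 178 [ -26.   38. -115.] 298.0
345 180 [ -26.   39. -111.] 294.0
345 182 [ -26.   37. -105.] 288.0
345 184 [ -25.   39. -102.] 285.0
345 186 [-27. -22. -29.] 213.0
345 188 [-26. -22. -24.] 208.0
345 190 [-26. -21. -20.] 203.0
384 170 [  34.   27. -131.] 314.0
384 172 [  34.   27. -127.] 311.0
384 174 [  35.   25. -121.] 304.0
384 176 [  36.   27. -118.] 301.0
384 178 [  36.   31. -118.] 301.0
384 180 [  36.   35. -117.] 300.0
384 182 [  36.   39. -117.] 300.0
384 184 [  37.   39. -112.] 295.0
384 186 [  38.   39. -107.] 290.0
384 188 [  38.   39. -103.] 286.0
384 190 [  63. -214.  183.] 1.0
390 170 [  43.   25. -131.] 315.0
390 172 [  44.   26. -127.] 311.0
390 174 [  73. -244.  156.] 28.0
390 176 [  74. -242.  160.] 23.0
390 178 [  75. -242.  168.] 16.0
390 180 [  76. -241.  173.] 11.0
390 182 [  47.   30. -109.] 292.0
390 184 [  47.   35. -110.] 293.0
390 186 [  77. -230.  183.] 1.0
390 188 [  78. -225.  185.] -1.0
390 190 [  78. -220.  187.] -3.0Traceback (most recent call last):
  File "<stdin>", line 8, in <module>
NameError: name '_gc' is not defined
```

Call:
{"fn": "arm_command", "kwargs": {
  "deltas": [-0.01,0,-0.004,0,0,-0.02,0,-0.006,0,0,-0.03,0,-0.0065,0,0,-0.041,0,-0.005,0,0,-0.051,0,-0.002,0,0,-0.06,0,0.003,0,0,-0.068,0,0.01,0,0,-0.075,0,0.017,0,0,-0.081,0,0.026,0,0,-0.083,0,0.031,0,0,-0.083,0,0.031,0,0]
}}

```text
time: 5.92
tcp_pos: [0.4552, 0.2694, 0.1509]
tcp_rot: [3.004, -0.919, -0.001]
ft_force: [2.8, 0.2, -0.3]
grip_width: 0.0118
```

```bash
sed -i 's/^_gc=viewer.get_calibration/gc_=viewer.get_calibration/; s/_gc(n)/gc_(n)/' h.py
python3 - <<'E'
from h import *
s=ctrl.observe();print(s['time'],s['grip_width'],s['tcp_pos'],s['ft_force'])
print(orange('scene6.png'))
E
```

```text
5.925 0.011803547463392934 [0.45516751 0.26944507 0.15094165] [ 2.83735915  0.16708054 -0.33922247]
(np.float64(-167.0), np.float64(4.16), 48, array([346.4, 233.7]))
```

View pics/scene6.png

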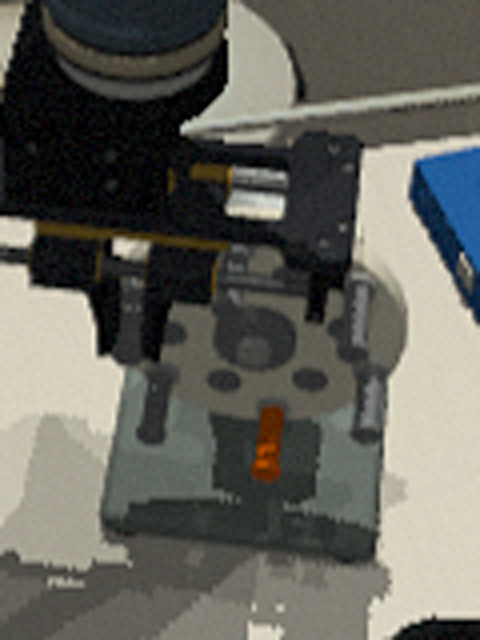

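Call:
{"fn": "arm_command", "kwargs": {
  "deltas": [0,0,0,0,0.5,0,0,0,0,0.5,0,0,-0.06,0,0.5,0,0,-0.12,0,0.5]
}}

```text
time: 6.48
tcp_pos: [0.4539, 0.269, 0.2719]
tcp_rot: [3.002, -0.919, -0.007]
ft_force: [0.1, 0.1, 1.0]
grip_width: 0.0418
```

Run:
```python
from h import *
s=ctrl.observe();print(s['time'],s['grip_width'],s['tcp_pos'],s['ft_force'])
print(orange('scene7.png'),orange('scene7b.png'))
```

```text
6.475 0.041844147840890085 [0.45386292 0.2689505  0.27186524] [0.11757417 0.08625838 0.95592783]
(np.float64(160.5), np.float64(0.1), 61, array([329.6, 227. ])) (np.float64(159.0), np.float64(0.94), 51, array([328.6, 227.6]))
```

View pics/scene7.png

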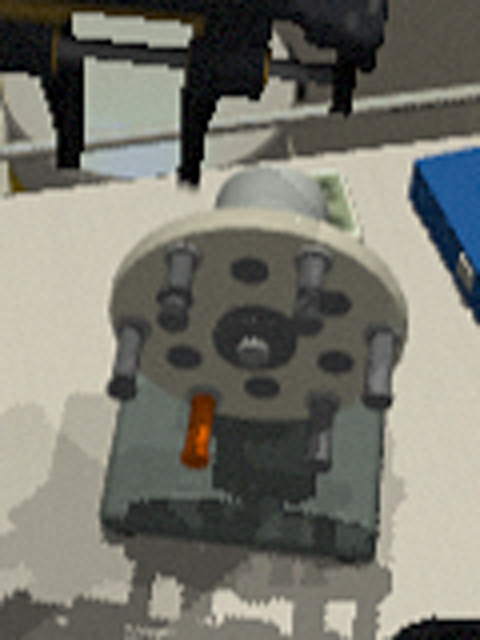

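Rolling back (orange ~159 at crop (200,430)); wait until it rests.

Call:
{"fn": "arm_command", "kwargs": {
  "deltas": [0,0,0,0,0.5,0,0,0,0,0.5,0,0,0,0,0.5,0,0,0,0,0.5,0,0,0,0,0.5,0,0,0,0,0.5,0,0,0,0,0.5,0,0,0,0,0.5,0,0,0,0,0.5,0,0,0,0,0.5,0,0,0,0,0.5,0,0,0,0,0.5]
}}

```text
time: 8.07
tcp_pos: [0.4553, 0.2694, 0.2716]
tcp_rot: [3.004, -0.919, -0.0]
ft_force: [-0.1, -0.2, 0.1]
grip_width: 0.043
```

Run:
```python
from h import *
print(orange('scene8.png'))
```

```text
(np.float64(148.0), np.float64(0.79), 57, array([323.4, 225.2]))
```

Call:
{"fn": "arm_command", "kwargs": {
  "deltas": [0,0,0,0,0.5,0,0,0,0,0.5,0,0,0,0,0.5,0,0,0,0,0.5,0,0,0,0,0.5,0,0,0,0,0.5,0,0,0,0,0.5,0,0,0,0,0.5]
}}

```text
time: 9.12
tcp_pos: [0.4553, 0.2694, 0.2715]
tcp_rot: [3.004, -0.919, -0.0]
ft_force: [-0.4, -0.1, -0.6]
grip_width: 0.0435
```

Run:
```python
from h import *
print(orange('scene9.png'))
```

```text
(np.float64(148.0), np.float64(0.32), 65, array([323.5, 224.7]))
```

View pics/scene9.png

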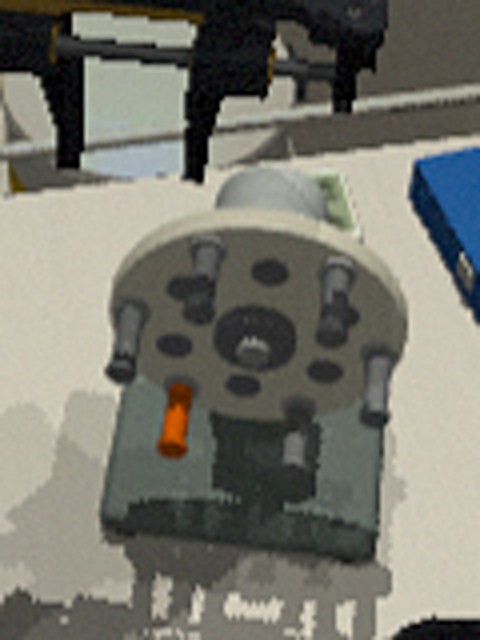

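Run:
```python
from h import *
print(tips([(0,172,448),(1,293,487),(2,373,415),(3,330,335),(4,198,312),(5,121,370)],g=148))
```

```text
(array([144.7,   1.8,   0.4]), np.float64(3.9))
```

Run:
```python
from h import *
print(tips([(0,172,448),(2,373,415),(3,330,335),(4,198,312),(5,121,370)],g=148))
print(tips([(0,172,448),(1,293,465),(2,373,415),(3,330,335),(4,198,312),(5,121,370)],g=148))
```

```text
(array([144.9,   1.8,  -0.4]), np.float64(0.3))
(array([145. ,   1.8,  -0.5]), np.float64(0.6))
```

Run:
```python
from h import *
print(tips([(0,83,452),(5,200,320),(4,470,340),(3,595,490)],8,(300,160),g=93))
p=np.load('last_scene.npz')['p']
S=at(0)
```

```text
(array([93.9,  2.2,  0.4]), np.float64(0.4))
```

Call:
{"fn": "arm_command", "kwargs": {
  "deltas": [0.015,0,0,0,0.4,0.03,0,0,0,0.4,0.03,0,0,0,0.4,0.03,0,0.04,0,0.4,0.03,0,0.07,0,0.4,0.03,0,0.087,0,0.4,0.03,0,0.087,0,0.4,0.03,0,0.087,0,0.0,0.03,0,0.087,0,0.0,0.03,0,0.087,0,0.0,0.03,0,0.087,0,0.0],
  "force": 8
}}

```text
time: 10.55
tcp_pos: [0.4808, 0.2527, 0.1852]
tcp_rot: [-3.003, 0.919, -0.002]
ft_force: [0.1, 0.7, 1.3]
grip_width: 0.012
```

Run:
```python
from h import *
s=ctrl.observe();print(s['time'],s['grip_width'],s['tcp_pos'],s['ft_force'])
print(orange('scene10.png'))
```

```text
10.55 0.011992069312846673 [0.48076413 0.25269243 0.18517457] [0.06477563 0.67497793 1.28736501]
None
```

View pics/scene10.png

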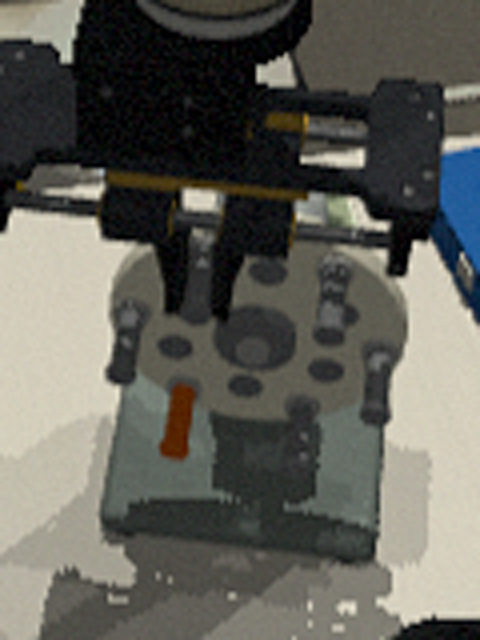

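Post gripped (fingers at (173,305)/(222,315), 12 mm; orange tip (173,450), about unchanged). Turn by −26°.

Call:
{"fn": "arm_command", "kwargs": {
  "deltas": [0.006,0,-0.002,0,0,0.012,0,-0.004,0,0,0.018,0,-0.005,0,0,0.023,0,-0.0055,0,0,0.026,0,-0.0055,0,0,0.026,0,-0.0055,0,0,0.026,0,-0.0055,0,0],
  "force": 10
}}

```text
time: 11.48
tcp_pos: [0.5021, 0.2378, 0.1899]
tcp_rot: [3.004, -0.919, 0.001]
ft_force: [0.1, 0.5, 0.9]
grip_width: 0.0118
```

Run:
```python
from h import *
s=ctrl.observe();print(s['time'],s['grip_width'],s['tcp_pos'],s['ft_force'],s['joint_velocities'].round(3))
shot('scene','scene11.png',(280,120,400,280),4)
```

```text
11.475 0.011752456631757162 [0.50205191 0.23778046 0.18992528] [0.05762148 0.48736399 0.87096043] [ 0.002 -0.     0.001  0.001  0.    -0.   ]
```

View pics/scene11.png

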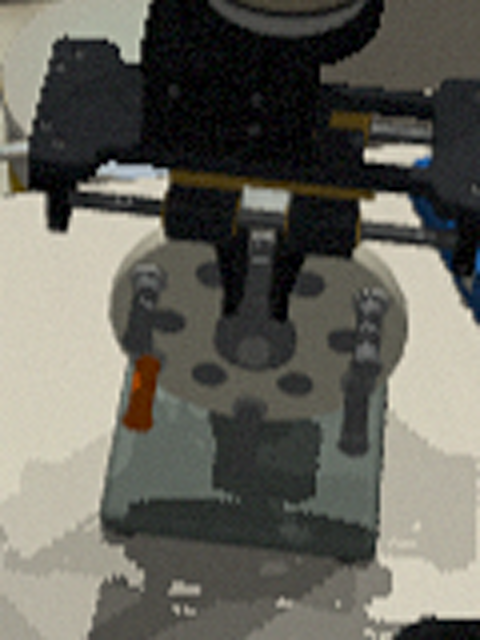

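Run:
```python
from h import *
print(tips([(0,137,421),(5,138,345),(3,368,355),(2,353,446)],g=120))
for t in (115,120,125): print(t,((proj('scene',[at(t+60*k,-.055) for k in (0,5,4,3,2)])+[1.8,-.4]-[280,120])*4).round(0).tolist())
```

```text
(array([122. ,   2.1,  -0.5]), np.float64(2.0))
115 [[131.0, 412.0], [143.0, 334.0], [266.0, 311.0], [370.0, 373.0], [345.0, 450.0]]
120 [[136.0, 419.0], [137.0, 339.0], [254.0, 310.0], [365.0, 366.0], [352.0, 445.0]]
125 [[142.0, 425.0], [132.0, 345.0], [243.0, 309.0], [360.0, 359.0], [358.0, 440.0]]
```

Run:
```python
from h import *
print(job.close_job());
```

```text
the job is handed in; nothing more can be done
None
```

I turned the wheel so its heavy side points straight down and handed the job in at 11.5 s with the gripper still holding a post. No verdict was reported.

- **First resting place:** the wheel rolled by itself at the start, before I touched it, and parked with the orange post at about 93° from the top. I used this as the reading from one side.
- **Second resting place:** I gripped a grey post, turned the wheel about 95° and let go. It rolled back and came to rest, untouched, at about 145°.
- **Result:** the midpoint is about 119°, so it stops about 26° short from each side. That is within the 20 to 40° you gave.
- **Finish:** I gripped the top post again at 10 N and turned the wheel to put the orange post there.

**Last checks:** the orange post measured about 121 to 122°, 2 to 3° from the target. The fingers read 11.8 mm on a 12 mm post, and the arm was still. That last angle fit was rougher than the earlier ones, with up to 2 pixels of error in a dark, partly hidden view. I did not measure the bottle, pot and tape again at the end; the arm's path stayed clear of them.

**One disagreement:** both cameras showed the fingertips about 35 mm higher than the reported tool position. My first try at the grip closed on air above the post, so I lowered the tool by 35 mm for every grip after that.

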